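# Empty carton through the recycling bin's sprung flap

## Robot

A 6-joint arm with a two-finger parallel gripper is mounted at the origin on the work surface. World frame = base frame: x ahead of the robot, y to its left, z up, the work surface at z = 0. Lengths are in m, angles in degrees, forces in N, time in s.
With the tool pointing down it reaches from about 0.25 to 0.775 m from the base axis. Payload 8.9 kg.
Tool frame: the origin (TCP) lies at the very end of the fingers, on their centre line; the grasp point (between the pads) lies behind it (manip.pinch_z is the z of the grasp point in the tool frame, in m); z points along the fingers, y is the line along which they close (so a half turn about z gives the same grasp; the last joint's range is limited). The gripper opens to 85 mm and grips with 20 to 120 N. Pads are 22 mm wide; open, the fingers measure 114 mm over their backs; the gripper's body (76 mm by 85 mm) begins 54 mm behind the grasp point. The pads swing forward as they close: fully open they stand 13 mm farther back than shut.
Start: joints at [-7.981, 16.656, -8.789, 64.555, 0, 82.019], TCP at [0.525, 0, 0.208] pointing down, gripper open.
Joint ranges: [-144.48, 144.48], [-52.06, 99.96], [-74.48, 78.29], [-112.23, 115.85], [-86.99, 84.42], [-180, 180]. Speed limits (degrees/s): [127.2, 127.2, 159.86, 180, 180, 180].

## Interface

Orientations are given as [roll, pitch, yaw] about the fixed x, y, z axes, in that order (R = Rz(yaw) Ry(pitch) Rx(roll)).
In Python, from workcell import sensors, get_image, order, spotter, manip gives the robot as it stands. The module is installed in compiled form; this text tells all that it offers.
- The arm moves only by the tool servo_tool, never from a script. Its argument "targets" is one flat list of numbers, 5 for each row, row after row: the gripper command: -1 is fully open, 1 is shut, values between are in proportion, then the shift along the tool's x, y, z in m, then the turn about the tool's z in degrees. In form: [grip, x, y, z, spin, grip, x, y, z, spin, ...]. A call has 1 to 12 rows; each row shifts and turns the commanded pose from where the row before left it, along the tool's axes as they then stand; what a row does not reach is not made up. A row lasts 1/8 s, in which the tool goes at most 62.5 mm and 10.7 degrees, less where a joint would pass 70% of its speed; a pose out of reach is approached as far as the arm can. A call with a gripper value outside its range is refused whole. The fingers move at their own pace and stop on an object; "force" is the grip in N (left out, the last holds). Time passes only in rows, so rows that do not move let the fingers close. It gives the time, the measured TCP pose, the force, the opening and the grip force at its end, in the units of the state.
- sensors.state(): the state, without advancing time (a new reading comes with each control period).
- get_image(name): name is "scene" or "side" or "wrist"; returns a dict with "pixels" (480x640x3 uint8, blue, green, red), "depth" (480x640 float32, m along the optical axis (not along the pixel's ray), 0 where there is no reading), "fx", "fy", "cx", "cy" (pixels), "R" (3x3) and "t" (3): a world point X has camera coordinates R X + t; the wrist camera has in their place "T_tool_cam" (4x4, takes a point from camera to tool coordinates, whose origin is the TCP and whose axes are the flange's). Camera axes: x right, y down, z forward; pixel columns grow to the right and rows downward; lengths in m; the calibration is good to about 2 mm. A picture is of the moment at which its call begins: read the wrist's pose just before it.
- order.hand_in(): hands the job in; it is judged then, once.
Trained networks look in a picture, given as the dict that the camera call returned (one of the last four; its "shot" number tells which), for a name from the list of things; names that differ only in an ending like _2 or _b are one class to them, and where a whole thing is asked for, a point or a joint stands for the part that bears it (a point fixed in the world has none). Each returns a list of dicts, best first, with "confidence" (0 to 1); they miss things now and then, are a little off and sometimes report something else, mostly with a low value. They report only what shows in the picture. A call takes as long as a camera call. They do not tell look-alikes from the thing itself.
- spotter.search_frame(thing, picture): "at" ([row, column] in pixels, amid what is visible of it).
- spotter.masks_of(thing, picture): "region" (480x640 bool, what is visible of it) and "at" ([row, column] in pixels, amid what is visible of it).
- spotter.landmark_of(thing, picture): "at" ([row, column] in pixels: a listed point, or the origin of a listed thing).
The state is a dict: "time": time; "joints": joint angles; "qd": joint speeds; "effort": joint torques, N m; "eef_pos": TCP position; "tcp_rot": TCP orientation; "contact_force": force on the tool from outside, world axes, zero at the start; "torque": the same for the moment, N m; "grip_width": finger opening in m; "grip_force": force on a finger pad.
Only numpy, scipy, OpenCV 4.12 (cv2) and the standard library are available. Lean on these libraries where they do the work, as an engineer would, in place of code of your own. Each camera call takes 0.05 s, during which the arm holds its last target. There are 200 camera calls.

## Task

Put the small empty carton lying on top of the recycling bin into the bin: push the sprung green flap open with one finger and, while holding it open, push the carton over the edge and through with the other finger. Only push the carton, never lift or squeeze it, and do not force the flap with the carton itself. Let the flap close again, move clear, and leave everything else on the shelf where it is.

Things in the scene. Friction and masses are not known exactly. Their poses are not given: they have to be found in the camera images.
- bin: grey recycling bin fixed to the shelf, 200 mm (its x) by 280 mm (its y), 198 mm high; origin under its centre. Top: flat landing 160 mm above the shelf from y = -140 to -30 mm, then an opening under a green flap (y = -30 to 60 mm, x = -55 to 55 mm), then a black hood (y = 62 to 140 mm, top 198 mm above the shelf). Hollow inside, floor 6 mm above the shelf
- landing_edge (a point): middle of the edge where the landing ends and the opening begins, 160 mm above the shelf; axes as the bin's. Along each side of landing and opening runs a rail 6 mm wide and 12 mm high, inner faces at x = -55 and 55 mm; beside the flap's upper half (y = 22 to 60 mm in the bin's frame) these rise to 34 mm above the landing
- flap_hinge (a point): middle of the flap's hinge line, along the bin's x, 90 mm beyond the landing edge (bin +y) and 36 mm above the landing; axes as the bin's. The flap is green, 104 mm wide, 97 mm long, 4 mm thick, hung by its upper edge. Shut, it slopes down from here to the landing edge. A finger pushing its face below the hinge towards the hood (bin +y) opens it
- flap (a joint): angle of the flap: 0 shut, growing as it swings into the bin, its lower edge going down and towards the hood; 1.19 hangs straight down, 1.3 is its stop. A spring shuts it: a level push at the lower edge needs about 2 to 3 N to begin, near the hinge about 5 to 8 N when well open. The carton's weight alone does not open it
- carton_center (a point): centre of the small empty carton, brown card with an orange band, 60 mm (its x) by 40 mm (its y) by 44 mm high, about 30 g, standing on the landing with its y roughly along the bin's y; the point lies half-way up, axes as the carton's
- caddy: black plastic carry caddy, 190 x 260 mm, 150 mm to the top of its handle; origin under its centre
- spray: empty blue spray bottle standing upright, 72 mm wide, 215 mm tall; origin under its centre
- dish: white ceramic dish of plastic pegs, 130 mm wide, 40 mm high, pegs standing up to about 50 mm; origin under its centre
- brush: wooden-backed hand brush lying bristles down, 55 x 260 mm, 58 mm high; origin under its centre
- torch: yellow torch lying down, 135 mm long, 44 mm high; origin under its middle
- bulbbox: white and blue bulb box standing upright, 62 x 62 x 110 mm high, to be kept; origin under its centre
Things that resemble listed ones, but are neither listed nor needed, are in the scene too. What is shaped like the part that bears carton_center but black or pink is not meant.

How it is judged (in metres and radians):
On the way, in this order (a step that is already met when the one before it is completed fails the run):
1. a finger pushes the flap well open (beyond 0.5 rad) while the carton is still up on the landing (value of joint flap above 0.5 rad and contact force between the fingers and flap above 0.3 N and z of carton_center in the frame of bin above 0.165 m), for 0.1 s.
2. the carton goes down through the opening while a finger holds the flap open (value of joint flap above 0.3 rad and contact force between the fingers and flap above 0.1 N and z of carton_center in the frame of bin below 0.12 m), for 0.04 s.
At the end, for the whole second after the job is handed in: the carton lies at rest inside the bin (its centre less than 110 mm above the bin's underside, within the walls) and the flap has shut again to within 0.08 rad (x of carton_center in the frame of bin between -0.095 and 0.095 m and y of carton_center in the frame of bin between -0.135 and 0.135 m and z of carton_center in the frame of bin between 0.01 and 0.11 m and value of joint flap below 0.08 rad and linear speed of carton below 0.03 m/s); the robot touches nothing.
It fails at once if the carton is lifted (its centre rises more than 18 mm above where it stood on the landing) (z of carton_center in the frame of bin above 0.2 m).
It fails at once if the carton is squeezed or crushed (more than 10 N from the fingers) (contact force between the fingers and carton above 10 N).
It fails at once if the flap is forced with the carton (pressed on it with more than 1.5 N while less than 0.3 rad open) (contact force between carton and flap above 1.5 N and value of joint flap below 0.3 rad and z of carton_center in the frame of bin above 0.14 m).
It fails at once if a bystander on the shelf is moved more than 25 mm (distance of any of caddy, spray, dish, brush, torch, bulbbox from where it was at the start of the episode above 0.025 m).
It also fails if it takes over 35 s, if anything falls off the work surface, if the arm or the gripper's body presses on something with over 40 N, if the wrist force passes 120 N, or if a joint passes its speed limit or range.

## Working session

There is one attempt and no reset: what is moved stays moved. The work goes in short steps, Python scripts to look and compute and a tool call to move; the robot and the scene stay as the last step left them, time stands still between calls to the robot, and variables do not carry over. Pictures are saved under pics/ and viewed, at most 10 in all, crops included, and the job is handed in when it is done.

Besides the shell and the picture viewer there is one more tool, called after "Request:" by a JSON object that holds its "fn" and its "kwargs", one argument or row to a line. servo_tool: Moves the arm, as the interface text tells. Its arguments: {"type":"object","properties":{"targets":{"type":"array"},"force":{"type":"number"}},"required":["targets"]}

```bash
mkdir -p pics; cat > h.py <<'E'
import numpy as np, cv2
from workcell import sensors,get_image,order,spotter,manip
def world(p,r,c,d=None):
    r0,c0=int(round(r)),int(round(c))
    if d is None:
        w=p["depth"][r0-2:r0+3,c0-2:c0+3]; d=np.median(w[w>0])
    X=np.array([(c-p["cx"])/p["fx"]*d,(r-p["cy"])/p["fy"]*d,d])
    return p["R"].T@(X-p["t"])
def cloud(p,m):
    r,c=np.nonzero(m&(p["depth"]>0)); d=p["depth"][r,c]
    X=np.stack([(c-p["cx"])/p["fx"]*d,(r-p["cy"])/p["fy"]*d,d],1)
    return (X-p["t"])@p["R"]
E
python3 - <<'E'
from h import *
np.set_printoptions(precision=4,suppress=True)
print(sensors.state(),manip.pinch_z)
for n in ["scene","side"]:
    p=get_image(n); cv2.imwrite(f"pics/{n}0.png",p["pixels"])
    for t in ["carton_center","landing_edge","flap_hinge","bin"]:
        for o in spotter.landmark_of(t,p)[:3]:
            print(n,t,o["at"],round(o["confidence"],2),world(p,*o["at"]))
    for t in ["carton_center","flap"]:
        for o in spotter.masks_of(t,p)[:3]:
            q=cloud(p,o["region"]); print(n,t,"mask",o["at"],round(o["confidence"],2),len(q),np.percentile(q,[2,50,98],axis=0).tolist())
E
```

```text
{'time': 0.0, 'joints': array([-7.9815, 16.6904, -8.8316, 64.5525, -0.0001, 82.0196]), 'qd': array([-0.0457, -0.0807,  0.026 , -0.0447,  0.0292,  0.0109]), 'effort': array([ -0.0035, -53.7151,  33.1365,   0.016 ,  -0.0003,   0.    ]), 'eef_pos': array([0.5245, 0.0001, 0.2072]), 'tcp_rot': array([-179.9262,   -0.0103,   89.9989]), 'contact_force': array([-0.1762,  0.0759, -0.5196]), 'torque': array([ 0.0115,  0.0135, -0.0356]), 'grip_force': 0.0, 'grip_width': 0.08550371936725694} -0.0187
scene carton_center [256.1, 240.6] 0.7 [ 0.5886 -0.3177  0.0419]
scene carton_center [265.0, 360.2] 0.66 [0.5189 0.0456 0.1965]
scene carton_center [243.6, 293.8] 0.58 [ 0.5647 -0.1193  0.1871]
scene landing_edge [264.2, 305.9] 0.96 [ 0.5758 -0.0675  0.1631]
scene flap_hinge [277.2, 325.1] 0.56 [0.6006 0.0208 0.1982]
scene bin [199.9, 235.8] 0.48 [ 0.4811 -0.4715  0.0958]
scene carton_center mask [254.4, 240.0] 0.78 372 [[0.5470680800895067, -0.3536932766535223, 0.00277722283394551], [0.5903163657190307, -0.3278788075789979, 0.04046836818766378], [0.6056373722621802, -0.31064197931709636, 0.047185974
[... 1384 characters left out ...]
264.0, 271.4] 0.81 456 [[0.33933724126019965, -0.11608606796348987, 0.0028104953063992485], [0.3713553301851351, -0.09275301161512309, 0.04001106482190846], [0.40260333919957175, -0.05724388213733628, 0.048195811322139924]]
side carton_center mask [230.4, 340.5] 0.69 527 [[0.5206632441284091, -0.16445001462350864, 0.16438729209229774], [0.5492613921794841, -0.1545478190630639, 0.2011301046632975], [0.5782877754065434, -0.12129434423089062, 0.2069024673261598]]
side flap mask [204.5, 348.2] 0.61 1338 [[0.5358199842957929, -0.08113909825909327, 0.16078420886899195], [0.5882506684460285, -0.032184135092541644, 0.17981076538377622], [0.6412720747947896, 0.017176561272388445, 0.2001154581408055]]
```

View pics/scene0.png

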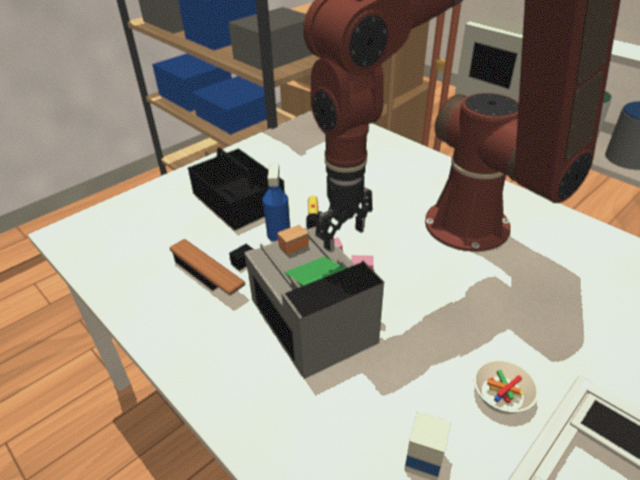

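View pics/side0.png

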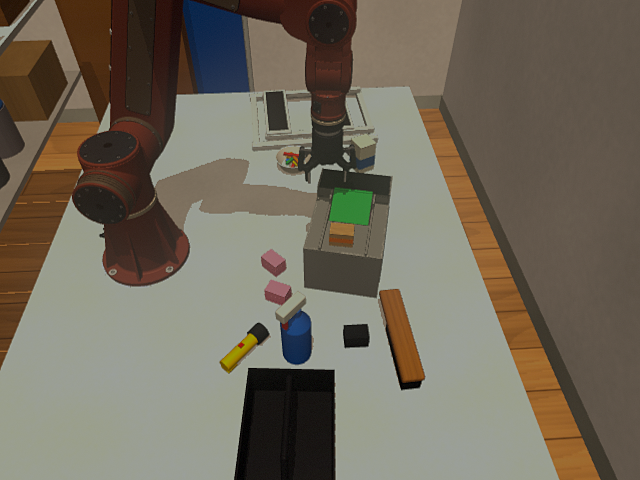

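Scene view: the orange/brown carton sits on the landing at about (row 240, col 293), with the green flap at (272, 313). Black and pink look-alikes lie on the shelf. Side view: carton at (235, 342), flap at (207, 350), gripper near the hood. Next I'll get the bin and carton axes, and how high the finger ends are when open.

```bash
python3 - <<'E'
from h import *
np.set_printoptions(precision=4,suppress=True)
for n in ["scene","side"]:
    p=get_image(n); hsv=cv2.cvtColor(p["pixels"],cv2.COLOR_BGR2HSV)
    g=cv2.inRange(hsv,(45,120,60),(75,255,255))>0
    q=cloud(p,g); k=(np.abs(q[:,0]-.59)<.1)&(np.abs(q[:,1]+.03)<.1)&(q[:,2]>.15)&(q[:,2]<.21); q=q[k]
    print(n,"flap",len(q),cv2.minAreaRect(q[:,:2].astype(np.float32)))
    A=np.c_[q[:,:2],np.ones(len(q))]; s=np.linalg.lstsq(A,q[:,2],rcond=None)[0]; print(" grad",s,"yaw of +y",np.degrees(np.arctan2(-s[0],s[1])))
    for zz in(.165,.19): print(' at z',zz,q[np.abs(q[:,2]-zz)<.003].mean(0))
    a=cloud(p,np.ones(p["depth"].shape,bool)); col=hsv.reshape(-1,3)[(p["depth"]>0).ravel()]
    c=a[(np.abs(a[:,2]-.204)<.006)&(np.abs(a[:,0]-.56)<.08)&(np.abs(a[:,1]+.14)<.06)&(col[:,1]>100)]
    print(" carton top",len(c),c.mean(0),cv2.minAreaRect(c[:,:2].astype(np.float32)))
    f=a[(np.abs(a[:,0]-.525)<.075)&(np.abs(a[:,1])<.03)&(a[:,2]>.2)&(a[:,2]<.3)]
    f=f[(f[:,0]<.49)|(f[:,2]>.21)]
    print(" finger low",np.percentile(f[f[:,0]<.5][:,2],[0,1,3]) , np.percentile(f[f[:,0]>.55][:,2],[0,1,3]), f[:,0].min(), f[:,0].max())
    l=a[(np.abs(a[:,2]-.16)<.005)&(np.abs(a[:,0]-.56)<.13)&(a[:,1]<-.06)&(a[:,1]>-.25)]; print(" landing",len(l),np.median(l[:,2]),cv2.minAreaRect(l[:,:2].astype(np.float32)))
    h=a[(np.abs(a[:,2]-.198)<.005)&(np.abs(a[:,0]-.6)<.14)&(a[:,1]>.02)&(a[:,1]<.16)]; print(" hood",len(h),cv2.minAreaRect(h[:,:2].astype(np.float32)))
E
```

```text
scene flap 818 ((0.588707447052002, -0.02511453628540039), (0.09472855925559998, 0.10521963983774185), 74.56040954589844)
 grad [0.0977 0.3929 0.1334] yaw of +y -13.962113458528648
 at z 0.165 [ 0.5808 -0.0629  0.1654]
 at z 0.19 [ 0.5968 -0.0041  0.1901]
 carton top 307 [ 0.556  -0.1336  0.2027] ((0.5534407496452332, -0.1355973780155182), (0.04317064955830574, 0.060636963695287704), 77.45586395263672)
 finger low [0.2431 0.2452 0.2478] [0.2437 0.2456 0.2484] 0.4517994793925131 0.5999088552354067
 landing 1908 0.15917679177773053 ((0.5688855648040771, -0.110592782497406), (0.14821621775627136, 0.2003796398639679), 76.13694763183594)
 hood 2431 ((0.6087448596954346, 0.0521220862865448), (0.0863102450966835, 0.20283418893814087), 76.21012878417969)
side flap 1313 ((0.5867382884025574, -0.03187121823430061), (0.09824679046869278, 0.1078871414065361), 77.8365478515625)
 grad [0.1027 0.386  0.1319] yaw of +y -14.897824240270467
 at z 0.165 [ 0.5803 -0.0667  0.1652]
 at z 0.19 [ 0.595  -0.0083  0.1899]
 carton top 303 [ 0.5515 -0.1424  0.2036] ((0.55219566822052, -0.14065982401371002), (0.04594286531209946, 0.06054021418094635), 75.0298080444336)
 finger low [0.2444 0.2492 0.2504] [0.2455 0.2466 0.2508] 0.4507044670770732 0.598023313699124
 landing 2036 0.15966647695686398 ((0.5675774812698364, -0.11240993440151215), (0.15474171936511993, 0.20000827312469482), 75.94518280029297)
 hood 1066 ((0.6078812479972839, 0.04784640669822693), (0.08702981472015381, 0.1997053176164627), 75.72044372558594)
```

Request:
{"fn": "servo_tool", "kwargs": {
  "targets": [-1,0,0,-0.045,0,-1,0,0,-0.045,0,-1,0,0,0,-10,-1,0,0,0,0]
}}

```text
time: 1.3
eef_pos: [0.5252, -0.0, 0.298]
tcp_rot: [180.0, 0.0, 99.9]
contact_force: [0.2, 0.8, -0.3]
grip_width: 0.0854
grip_force: 0.0
```

```bash
python3 - <<'E'
from h import *
np.set_printoptions(precision=4,suppress=True)
s=sensors.state(); print(s["joints"])
p=get_image("side"); im=p["pixels"].copy(); e=s["eef_pos"]
for d in (0,.013,.03):
    X=p["R"]@(e+[0,0,d])+p["t"]; uv=(int(X[0]/X[2]*p["fx"]+p["cx"]),int(X[1]/X[2]*p["fy"]+p["cy"])); print(uv); cv2.circle(im,uv,1,(0,255,255),-1)
cv2.imwrite("pics/side1.png",cv2.resize(im[60:260,230:430],(800,600) if 0 else (600,600),interpolation=cv2.INTER_CUBIC))
E
```

```text
[-7.982  14.8416  2.2339 77.3565  0.001  72.0732]
(327, 164)
(327, 160)
(327, 154)
```

View pics/side1.png

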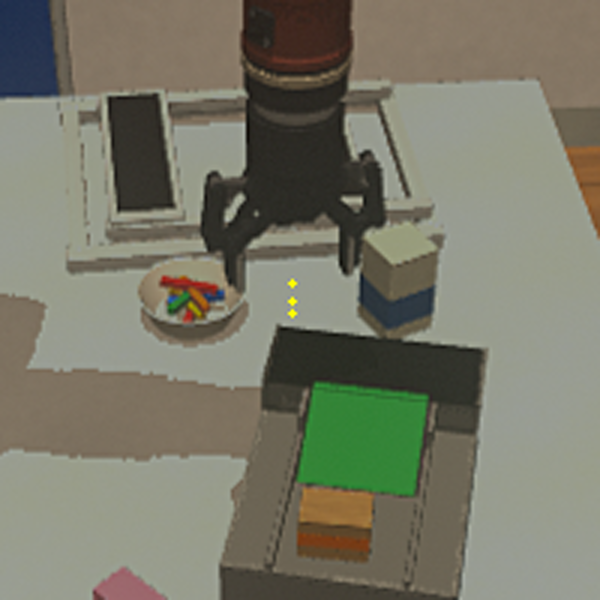

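The open finger ends look about 35 mm above the TCP, with knuckles sticking out wider. I'll turn, go above the carton and measure that from there.

Request:
{"fn": "servo_tool", "kwargs": {
  "targets": [-1,0,0,0,-9.5,-1,0,0,0,-9.5,-1,0,0,0,-9.5,-1,0,0,0,-9.5,-1,0,0,0,-9.5,-1,0,0,0,-9.5,-1,0,0,0,-9,-1,-0.02,-0.04,0,0,-1,-0.02,-0.04,0,0,-1,-0.02,-0.04,0,0,-1,0,0,0,0,-1,0,0,0,0]
}}

```text
time: 2.85
eef_pos: [0.5537, -0.1306, 0.2971]
tcp_rot: [180.0, -0.1, 165.9]
contact_force: [-0.5, 0.0, 0.6]
grip_width: 0.0856
grip_force: 0.0
```

```bash
cat >> h.py <<'E'
from scipy.spatial.transform import Rotation as Rn
O=np.array([.5763,-.0771,.16]); UX=np.array([.970,-.242,0]); UY=np.array([.242,.970,0])
def edge(q): 
    d=np.atleast_2d(q)-O; return np.c_[d@UX,d@UY,d[:,2]]
def prof(p,e,R,zmax=.13):
    a=(cloud(p,np.ones(p["depth"].shape,bool))-e)@R; b=a[(np.abs(a[:,0])<.04)&(np.abs(a[:,1])<.1)&(a[:,2]<.06)&(a[:,2]>-zmax)]
    for lo in range(-90,90,10):
        k=b[(b[:,1]*1000>=lo)&(b[:,1]*1000<lo+10)]
        if len(k)>3: print(lo,len(k),np.round(np.percentile(-k[:,2]*1000,[0,3,10]),0),end=' | ')
    print()
E
python3 - <<'E'
from h import *
np.set_printoptions(precision=4,suppress=True)
s=sensors.state(); print(s["eef_pos"],s["tcp_rot"],s["joints"]); print("edge",edge(s["eef_pos"]))
R=Rn.from_euler("xyz",s["tcp_rot"],degrees=True).as_matrix()
for n in ["scene","side"]:
    p=get_image(n); prof(p,s["eef_pos"],R)
    cv2.imwrite(f"pics/{n}2.png",p["pixels"])
w=get_image("wrist"); cv2.imwrite("pics/wrist2.png",w["pixels"]); print(w["T_tool_cam"])
E
```

```text
[ 0.5537 -0.1306  0.2971] [179.9729  -0.0885 165.8534] [-20.6402  20.0867   9.4054  79.4097   0.017   -6.4937]
edge [[-0.009  -0.0573  0.1371]]
-70 42 [83. 84. 85.] | -60 34 [76. 79. 84.] | -50 142 [35. 37. 43.] | -40 54 [39. 40. 41.] | -30 25 [92. 93. 94.] | -20 23 [101. 103. 105.] | -10 40 [ 95.  98. 102.] | 0 5 [100. 103. 109.] | 10 19 [113. 114. 116.] | 20 64 [ 93. 100. 103.] | 30 69 [91. 93. 99.] | 40 86 [37. 41. 47.] | 50 154 [36. 38. 44.] | 60 75 [48. 61. 91.] | 70 202 [82. 85. 87.] | 
-80 122 [83. 86. 88.] | -70 77 [54. 89. 92.] | -60 87 [38. 44. 48.] | -50 37 [37. 38. 38.] | -40 33 [ 96.  99. 102.] | -30 48 [103. 107. 114.] | -20 18 [122. 123. 124.] | 0 5 [120. 120. 120.] | 10 7 [111. 111. 112.] | 
[[-0.0008 -0.9461 -0.324   0.0839]
 [ 1.     -0.0009  0.      0.0002]
 [-0.0003 -0.324   0.9461 -0.1661]
 [ 0.      0.      0.      1.    ]]
```

View pics/wrist2.png

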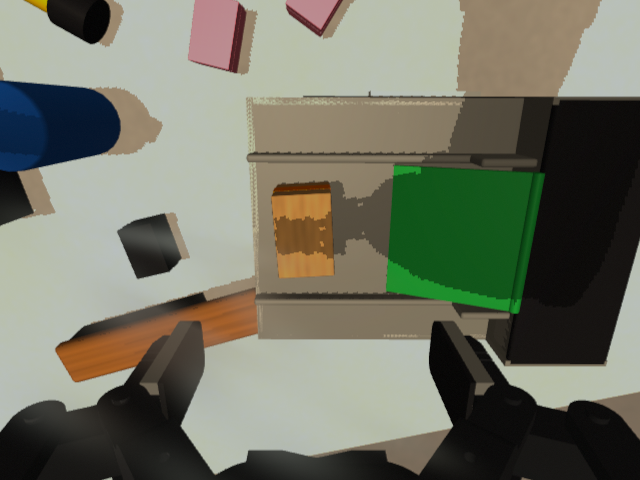

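Wrist view: carton top at about (235, 303), square with the rails and clear of them. Flap spans cols 388 to 540, and the pads show at lower left and right. I'll read the pad ends and carton in tool coordinates from this camera.

```bash
python3 - <<'E'
from h import *
np.set_printoptions(precision=1,suppress=True)
w=get_image("wrist"); d=w["depth"]; r,c=np.nonzero(d>0); z=d[r,c]
T=w["T_tool_cam"]; X=np.stack([(c-w["cx"])/w["fx"]*z,(r-w["cy"])/w["fy"]*z,z,np.ones(len(z))],1)@T.T*1000
f=X[(np.abs(X[:,0])<14)&(X[:,2]<60)]
for lo in range(-80,80,8):
    k=f[(f[:,1]>=lo)&(f[:,1]<lo+8)]
    if len(k): print(lo,len(k),k[:,2].max(),np.percentile(k[:,2],90))
t=X[(np.abs(X[:,2]-93)<5)&(np.abs(X[:,0])<55)&(np.abs(X[:,1])<50)]
print("carton top",len(t),t.mean(0),cv2.minAreaRect(t[:,:2].astype(np.float32)))
hs=cv2.cvtColor(w["pixels"],cv2.COLOR_BGR2HSV)[r,c]
g=X[(hs[:,0]>45)&(hs[:,0]<75)&(hs[:,1]>120)]; print("flap",cv2.minAreaRect(g[:,:2].astype(np.float32)))
for y in range(0,110,10):
    k=g[np.abs(g[:,1]-y)<2]
    if len(k): print(y,np.median(k[:,2]),end=';')
E
```

```text
-80 210 -82.68118400546822 -85.40627503003546
-72 2052 -79.67757533478004 -84.7855491493941
-64 4268 -47.662712394837726 -84.54774895697827
-56 2963 -40.27209267578988 -55.33056099877077
-48 5474 -35.16761788148393 -45.767247766112185
-40 240 -84.26681021415554 -86.62860742213789
-24 287 -98.38866113580562 -100.6194992459236
-16 1080 -95.29774282254694 -97.08260894002584
-8 983 -95.61605969101383 -97.72889094998472
0 988 -95.81805047965302 -97.85128274896164
8 1093 -95.3012016679182 -97.08153855531468
16 319 -98.28851806320628 -100.52759902253231
32 208 -85.18143437676127 -86.85355356130125
40 5326 -36.269982495005095 -45.862770166707264
48 3011 -39.40142735532085 -54.982295540793594
56 4258 -47.332113426206845 -84.10395581464661
64 2454 -79.6898468735328 -85.44080172326495
72 294 -82.69199352008822 -85.68142476212029
carton top 4846 [   1.3   -8.7   94.  1000. ] ((-0.3199729919433594, -8.750133514404297), (40.05980682373047, 60.607994079589844), 86.79680633544922)
flap ((37.77699661254883, -33.875457763671875), (130.7748260498047, 425.79327392578125), 19.221094131469727)
60 135.1808356807321;70 131.2597173488967;80 127.21816869215237;90 123.23717820129676;100 119.32300531513567;
```

Pad ends sit 36 mm behind the TCP, and carton and gripper are lined up. I'll descend until the tips are about 4–5 mm above the landing.

Request:
{"fn": "servo_tool", "kwargs": {
  "targets": [-1,0,0,0.03,0,-1,0,0,0.03,0,-1,0,0,0.03,0,-1,0,0,0.03,0,-1,0,0,0.025,0,-1,0,0,0.013,0,-1,0,0,0.01,0,-1,0,0,0,0]
}}

```text
time: 4.05
eef_pos: [0.5541, -0.1308, 0.1297]
tcp_rot: [-180.0, -0.0, 166.0]
contact_force: [-0.2, -0.2, 0.4]
grip_width: 0.0856
grip_force: 0.0
```

```bash
python3 - <<'E'
from h import *
np.set_printoptions(precision=4,suppress=True)
s=sensors.state(); print(s["eef_pos"],s["tcp_rot"],s["contact_force"],edge(s["eef_pos"]))
p=get_image("side"); cv2.imwrite("pics/side3.png",cv2.resize(p["pixels"][120:300,250:450],(800,600)))
E
```

```text
[ 0.5541 -0.1308  0.1297] [-179.9997   -0.0147  166.0085] [-0.169  -0.209   0.3568] [[-0.0085 -0.0574 -0.0303]]
```

View pics/side3.png

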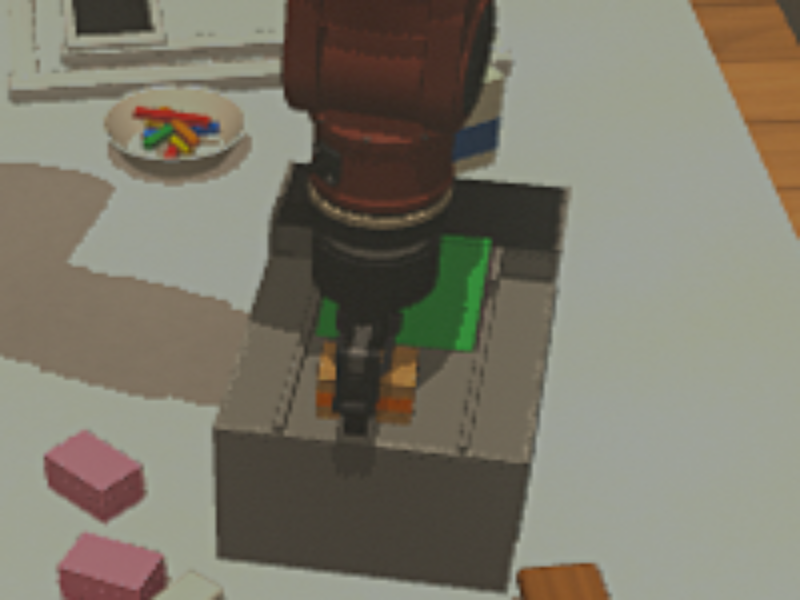

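The rear finger stands behind the carton at (355, 400), the front one at the flap edge, and nothing is touching. Push forward.

Request:
{"fn": "servo_tool", "kwargs": {
  "targets": [-1,0,0.005,0,0,-1,0,0.005,0,0,-1,0,0.005,0,0,-1,0,0.005,0,0,-1,0,0.005,0,0,-1,0,0.005,0,0,-1,0,0.005,0,0,-1,0,0.005,0,0,-1,0,0.005,0,0,-1,0,0,0,0]
}}

```text
time: 5.35
eef_pos: [0.5653, -0.0867, 0.1298]
tcp_rot: [180.0, 0.0, 166.0]
contact_force: [0.7, 0.7, 2.1]
grip_width: 0.0853
grip_force: 0.7
```

```bash
cat > look.py <<'E'
from h import *
import sys
np.set_printoptions(precision=4,suppress=True)
s=sensors.state(); print(s["contact_force"],edge(s["eef_pos"]))
for n in ["scene","side"]:
    p=get_image(n); hsv=cv2.cvtColor(p["pixels"],cv2.COLOR_BGR2HSV)
    q=edge(cloud(p,cv2.inRange(hsv,(45,100,30),(75,255,255))>0)); q=q[(np.abs(q[:,0])<.06)&(np.abs(q[:,1]-.04)<.07)&(q[:,2]>-.1)&(q[:,2]<.06)]
    if len(q)>5:
        ph=np.arctan2(.036-q[:,2],.09-q[:,1]); k=np.hypot(.036-q[:,2],.09-q[:,1])>.02; print(n,"flap",len(q),"angle",np.median(ph[k])-.38)
    q=edge(cloud(p,cv2.inRange(hsv,(8,110,60),(22,255,255))>0)); q=q[(np.abs(q[:,0])<.06)&(np.abs(q[:,1]+.03)<.09)&(q[:,2]>-.15)&(q[:,2]<.06)]
    if len(q)>5: print(n,"carton",len(q),np.percentile(q,[3,50,97],axis=0).tolist())
    cv2.imwrite(f"pics/{n}{sys.argv[1]}.png",p["pixels"])
E
python3 look.py 4
```

```text
[0.6845 0.6971 2.0861] [[-0.0084 -0.012  -0.0302]]
scene flap 564 angle 0.15888147199865266
scene carton 428 [[-0.018748168747949885, -0.04884899007345679, 0.0063101827447886024], [0.007800741121063265, -0.015618425424745966, 0.03626223255274233], [0.0229118919149899, -0.010061588256701868, 0.045208448519035285]]
side flap 620 angle 0.12141744977148894
side carton 293 [[-0.036753277747899174, -0.058759818080440965, 0.003937243171003971], [0.006433814358926572, -0.05327923335894549, 0.03778381045072585], [0.021777024859792233, -0.018821412381615745, 0.04677370449828111]]
```

Request:
{"fn": "servo_tool", "kwargs": {
  "targets": [-1,0,0.004,0,0,-1,0,0.004,0,0,-1,0,0.004,0,0,-1,0,0.004,0,0,-1,0,0.004,0,0,-1,0,0.004,0,0,-1,0,0.003,0,0,-1,0,0,0,0,-1,0,0,0,0]
}}

```text
time: 6.58
eef_pos: [0.5716, -0.0609, 0.1298]
tcp_rot: [180.0, -0.0, 166.0]
contact_force: [-0.7, -2.7, 1.1]
grip_width: 0.0854
grip_force: 1.5
```

```bash
python3 look.py 5; python3 -c "
import cv2
a=cv2.imread('pics/scene5.png')[180:340,220:420];b=cv2.imread('pics/side5.png')[140:300,260:460]
cv2.imwrite('pics/c5.png',cv2.resize(cv2.hconcat([a,b]),(800,320)))"
```

```text
[-0.7467 -2.6849  1.1388] [[-0.0084  0.0146 -0.0302]]
scene flap 157 angle 0.3930025637691974
scene carton 456 [[-0.019938234040741527, -0.02184403059792137, 0.003963283579841051], [0.007563069022848989, 0.011160811657188869, 0.03536612844162003], [0.022673811396897555, 0.016743599952252934, 0.04499841570842288]]
side flap 633 angle 0.4461968978128049
side carton 279 [[-0.03633503214002964, -0.03162287732928093, 0.0037889366935426982], [0.006441857278759014, -0.026390668993707594, 0.03822657046484165], [0.021894039206257928, 0.0057812643381707565, 0.046206591931430105]]
```

View pics/c5.png

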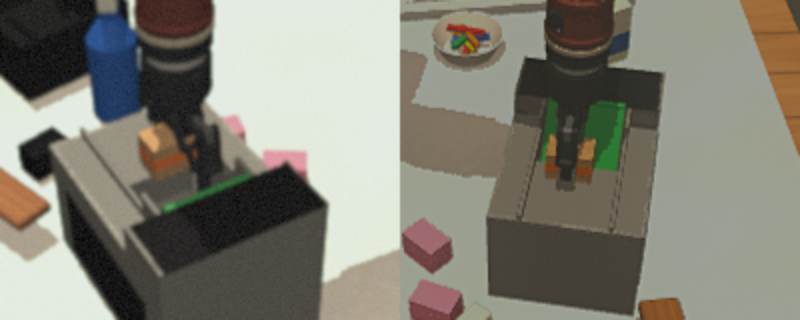

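Flap at about 0.43 rad, carton still up with its front 15 mm over the edge. A little further.

Request:
{"fn": "servo_tool", "kwargs": {
  "targets": [-1,0,0.0025,0,0,-1,0,0.002,0,0,-1,0,0,0,0,-1,0,0,0,0]
}}

```text
time: 7.18
eef_pos: [0.5726, -0.057, 0.1297]
tcp_rot: [-180.0, -0.0, 166.0]
contact_force: [-1.2, -5.8, 0.9]
grip_width: 0.0851
grip_force: 2.3
```

```bash
python3 look.py 6; python3 - <<'E'
from h import *
s=sensors.state(); p=get_image("side"); R=Rn.from_euler("xyz",s["tcp_rot"],degrees=True).as_matrix(); prof(p,s["eef_pos"],R); prof(get_image("scene"),s["eef_pos"],R)
E
```

```text
[-1.2078 -5.8287  0.8773] [[-0.0084  0.0186 -0.0303]]
scene flap 149 angle 0.41211295434794104
scene carton 457 [[-0.018454911135768266, -0.019606312063471684, 0.005997662367404534], [0.008131437768712071, 0.01400178577269435, 0.035264804062867555], [0.022422361134693078, 0.020114086268008393, 0.04506576578196708]]
side flap 632 angle 0.5412871811884431
side carton 276 [[-0.03651872795558662, -0.02796662425296037, 0.005248754073967694], [0.006312198732335124, -0.02298091191877076, 0.03745217159294616], [0.021568350799035352, 0.010438371536480653, 0.046254856057278686]]
-90 89 [25. 26. 28.] | -80 191 [26. 28. 29.] | -70 128 [26. 27. 28.] | -60 147 [26. 27. 28.] | -50 259 [26. 28. 30.] | -40 83 [27. 29. 30.] | -30 86 [28. 29. 30.] | -20 50 [26. 29. 58.] | -10 18 [37. 41. 62.] | 10 6 [-4. -4. -4.] | 20 28 [-6. -6. -5.] | 30 38 [ 8.  9. 11.] | 40 72 [22. 24. 29.] | 50 85 [31. 34. 38.] | 60 94 [42. 45. 49.] | 70 24 [60. 61. 61.] | 80 9 [66. 66. 66.] | 
-90 39 [25. 26. 27.] | -80 38 [26. 26. 27.] | -70 61 [26. 28. 29.] | -60 41 [27. 27. 28.] | -50 42 [26. 28. 29.] | -40 88 [28. 28. 30.] | -30 96 [27. 29. 32.] | -20 106 [22. 26. 29.] | -10 242 [28. 31. 36.] | 0 81 [31. 32. 35.] | 10 22 [109. 113. 118.] | 20 54 [ 99. 103. 108.] | 30 49 [92. 96. 99.] | 40 72 [41. 46. 57.] | 50 83 [46. 50. 53.] | 60 62 [64. 68. 89.] | 70 263 [64. 66. 68.] | 80 127 [65. 65. 66.] |
```

Request:
{"fn": "servo_tool", "kwargs": {
  "targets": [-1,0,0.001,0.002,0,-1,0,0.001,0.001,0,-1,0,0,0,0,-1,0,0,0,0]
}}

```text
time: 7.88
eef_pos: [0.5735, -0.0544, 0.1271]
tcp_rot: [180.0, 0.0, 166.0]
contact_force: [-1.3, -2.6, 5.7]
grip_width: 0.0853
grip_force: 2.3
```

```bash
python3 look.py 7; python3 - <<'E'
from h import *
p=get_image("side"); hsv=cv2.cvtColor(p["pixels"],cv2.COLOR_BGR2HSV)
q=edge(cloud(p,cv2.inRange(hsv,(45,100,30),(75,255,255))>0)); q=q[(np.abs(q[:,0])<.05)&(np.abs(q[:,1]-.04)<.07)&(q[:,2]>-.1)&(q[:,2]<.04)]
m=np.median(q,0)
for _ in range(5):
    v=np.linalg.svd(q-q.mean(0),full_matrices=False)[2][2]; e=np.abs((q-q.mean(0))@v); q=q[e<max(.003,np.percentile(e,80))]
print(len(q),v,"theta",np.arctan2(abs(v[1]),abs(v[2]))-.38,q.min(0),q.max(0))
E
```

```text
[-1.2802 -2.5802  5.6788] [[-0.0082  0.0213 -0.0329]]
scene flap 156 angle nan
scene carton 443 [[-0.020093952875253895, -0.015133744576911703, 0.005928440496555851], [0.00839427288160599, 0.01787072704149024, 0.034795608458022986], [0.022633232792916142, 0.02289027573540842, 0.04530048904002862]]
side flap 611 angle 0.6586790077291286
side carton 280 [[-0.036715460903814834, -0.025878826210961457, 0.004367304959872096], [0.006281408592236047, -0.020378190252099117, 0.03774042683955654], [0.021764683757196677, 0.012032563287168436, 0.046547551469884124]]
380 [-0.00398493 -0.87595761  0.48237162] theta 0.6874318240752634 [-0.0498434   0.04412984 -0.04318555] [0.04992096 0.09166544 0.03988879]
  return _methods._mean(a, axis=axis, dtype=dtype,
  ret = ret.dtype.type(ret / rcount)
```

Flap is held at about 0.67 rad with the carton still on the landing, so step 1 is met. Now I'll close the fingers gradually while advancing, so the front finger stays and the rear one pushes the carton over.

Request:
{"fn": "servo_tool", "kwargs": {
  "targets": [-0.93,0,0.0015,-0.001,0,-0.86,0,0.0015,-0.001,0,-0.79,0,0.0015,-0.001,0,-0.72,0,0.0015,-0.001,0,-0.72,0,0,0,0]
}}

```text
time: 8.65
eef_pos: [0.5745, -0.0491, 0.1306]
tcp_rot: [-180.0, -0.0, 166.0]
contact_force: [-1.2, -5.5, 0.9]
grip_width: 0.0732
grip_force: 2.4
```

```bash
python3 look.py 8 2>/dev/null; python3 -c "
import cv2
a=cv2.imread('pics/scene8.png')[180:340,220:420];b=cv2.imread('pics/side8.png')[140:300,260:460]
cv2.imwrite('pics/c8.png',cv2.resize(cv2.hconcat([a,b]),(800,320)))"
```

```text
[-1.1946 -5.5198  0.9339] [[-0.0086  0.0267 -0.0294]]
scene flap 152 angle nan
scene carton 351 [[-0.01088911301199936, 0.001118966179766338, -0.005942574967528702], [0.011856111440930982, 0.03790898023881896, 0.018102115737759605], [0.022693312553739853, 0.05410875621748483, 0.03362267089862468]]
side flap 664 angle 0.678948293506579
side carton 166 [[-0.03688584602103793, 0.0017179555974774648, -0.0021085580552692245], [0.0056657288001831195, 0.020882759902354928, 0.004728825078842619], [0.0209939033301411, 0.04077892309478367, 0.01345170736925439]]
```

View pics/c8.png

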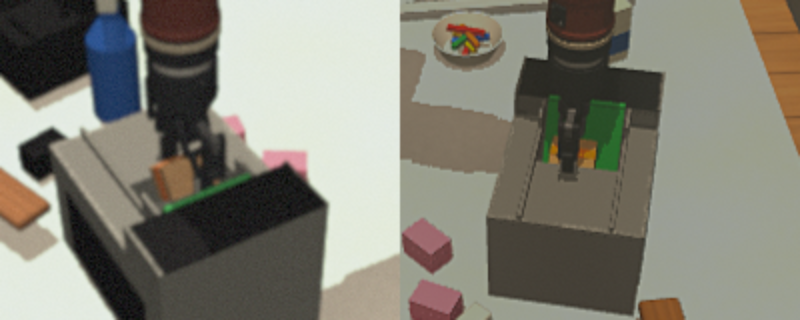

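Carton has tipped over the edge and is leaning in the opening against the half-open flap. Open the flap further and follow with the rear finger.

Request:
{"fn": "servo_tool", "kwargs": {
  "targets": [-0.72,0,0.002,0,0,-0.72,0,0.002,0,0,-0.72,0,0.002,0,0,-0.72,0,0,0,0]
}}

```text
time: 9.25
eef_pos: [0.5755, -0.0438, 0.1303]
tcp_rot: [-179.9, -0.1, 166.0]
contact_force: [-2.3, -7.5, -1.0]
grip_width: 0.0732
grip_force: 3.4
```

```bash
python3 look.py 9 2>/dev/null; python3 - <<'E'
from h import *
s=sensors.state(); R=Rn.from_euler("xyz",s["tcp_rot"],degrees=True).as_matrix(); prof(get_image("side"),s["eef_pos"],R); prof(get_image("scene"),s["eef_pos"],R)
E
```

```text
[-2.2685 -7.4747 -0.9635] [[-0.0089  0.0321 -0.0297]]
scene flap 160 angle -2.607654013845802
side flap 845 angle 0.8370294438468643
-90 83 [26. 27. 27.] | -80 117 [24. 26. 27.] | -70 182 [26. 26. 28.] | -60 121 [24. 26. 27.] | -50 132 [26. 26. 28.] | -40 75 [25. 27. 28.] | -30 37 [104. 105. 108.] | -20 18 [112. 113. 118.] | 20 92 [-28. -25. -24.] | 30 176 [-27. -19. -13.] | 40 170 [ 3.  9. 15.] | 50 127 [32. 39. 43.] | 60 26 [65. 66. 66.] | 70 26 [63. 63. 64.] | 80 12 [64. 65. 65.] | 
-90 58 [25. 26. 26.] | -80 57 [26. 26. 27.] | -70 67 [25. 26. 27.] | -60 83 [25. 26. 27.] | -50 70 [25. 26. 26.] | -40 215 [21. 25. 28.] | -30 79 [22. 23. 24.] | -20 17 [ 96.  99. 102.] | -10 23 [ 96.  99. 103.] | 0 5 [ 98. 101. 107.] | 10 26 [105. 113. 118.] | 20 61 [ 89.  95. 102.] | 30 70 [48. 54. 84.] | 40 70 [51. 56. 60.] | 50 24 [59. 61. 63.] | 60 277 [64. 65. 66.] | 70 206 [63. 65. 66.] | 80 132 [62. 64. 65.] |
```

The carton has dropped out of sight with the flap held at about 0.84 rad. Back off and rise.

Request:
{"fn": "servo_tool", "kwargs": {
  "targets": [-0.72,0,-0.01,0,0,-0.72,0,-0.01,0,0,-0.72,0,-0.01,0,0,-0.72,0,-0.01,-0.01,0,-0.72,0,-0.01,-0.02,0,-0.72,0,-0.01,-0.03,0,-0.72,0,0,-0.04,0,-0.72,0,0,-0.04,0,-0.72,0,0,-0.04,0,-0.72,0,-0.03,-0.02,0,-0.72,0,-0.03,0,0,-0.72,0,0,0,0]
}}

```text
time: 10.95
eef_pos: [0.5465, -0.1614, 0.3313]
tcp_rot: [-180.0, 0.0, 165.9]
contact_force: [-0.6, 0.3, 0.2]
grip_width: 0.0734
grip_force: 0.0
```

```bash
python3 look.py 10 2>/dev/null; python3 - <<'E'
from h import *
w=get_image("side")
cv2.imwrite("pics/w10.png",cv2.hconcat([w["pixels"][100:400,200:500],get_image("scene")["pixels"][120:420,180:480]]))
E
```

```text
[-0.5857  0.2803  0.1776] [[-0.0085 -0.089   0.1713]]
scene flap 857 angle 0.006358016481691875
side flap 1207 angle -0.022118092378920762
```

View pics/w10.png

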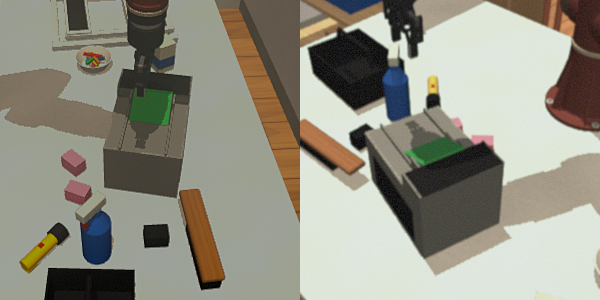

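The flap at (152, 107) in the side view is shut, the carton is gone inside, the bystanders look unmoved and the gripper is clear. Handing in.

```bash
python3 -c "
from workcell import order; print(order.hand_in())"
```

```text
the job is handed in; nothing more can be done
None
```

I pushed the carton through the held-open flap into the bin, the flap shut again, the arm moved clear, and I handed the job in at about 11 s; no verdict came back, and I inferred the drop from the carton leaving view, as I could not see inside the bin.

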